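Point out a ringed colony on the colony counter

TASK

Two of us are counting this culture dish on the white colony counter. Turn the plate light up by sliding the dimmer on the counter's deck to the long line of its scale, then take the counting pen from its desk stand and set its nib inside the ring drawn on the dish. Hold the pen upright there and press lightly, so that the sprung plate under the dish sinks part of the way but not onto its stop, and finish holding it like that, so that I can check the colony; leave the bottles, the tally counter and the dish where they are.

Things in the scene. Friction and masses are not known exactly. Their poses are not given: they have to be found in the camera images.
- counter: White colony counter: low box 182 (x) by 234 (y) by 52 mm high, sloping front, fixed to the bench. Origin under its centre, x from front to back (away from the robot at yaw 0), y to its left, z up. Flat deck 52 mm above the bench: on its left an aluminium collar (115 mm across, rim at 65 mm) round the sprung plate with the dish, on its right the dimmer.
- dimmer (a joint): Slide of the lamp dimmer: 0 m at the front end of its track, growing towards the back (counter's +x) to 0.060 m at the other end. At the long line it reads 0.050 m. It stays where it is left; moving it takes about 1.5 N along the track.
- dimmer_cap (a point): Middle of the top face of the black dimmer cap. The cap's upper part is 10 mm along the track (counter's x) and 22 mm across it; it stands 22 mm above the deck. It is clear on both sides along the track.
- long_line (a point): The point on the deck, in the middle of the dimmer's track, that lies level with the one long line of its scale (ticks every 10 mm, the long one is 50 mm from the front end). The dimmer is set when the cap's middle stands over this point.
- touch_plate (a joint): How far the round sprung plate under the dish is pressed down: 0 m at rest, 0.006 m on its stop. It starts to move at about 0.8 N and then yields 1 mm for each 1.2 N.
- plate_center (a point): Middle of the upper face of the sprung plate (97 mm across), 60 mm above the bench at rest; the dish lies on it.
- dish: Closed round culture dish, 94 mm across and 15 mm high, lying upside down (agar side up, so its own z axis points down) loose on the sprung plate inside the collar, which leaves it about 3 mm of play. Origin in the middle of its face that looks up, 75 mm above the bench.
- ring (a point): Centre of the hand-drawn black ring (inside diameter about 11 mm) round one colony on the upward face of the dish, 26 mm from the dish's middle. It lies on the surface to be touched, 75 mm above the bench at rest.
- pen: Counting pen: straight round pen, 13 mm in diameter, 147 mm long, 30 g, standing nib down in the desk stand. Origin at the tip of the nib, z along the pen from the nib to its flat top. The nib is round, 4 mm thick; the barrel is straight and 13 mm thick from 24 to 138 mm above the tip.
- nib (a point): The tip of the pen's nib (lower end).
- pen_top (a point): The middle of the pen's flat top, 147 mm from the nib; 157 mm above the bench while the pen stands in its stand.
- pen_stand: Steel desk stand, fixed to the bench: a round foot 75 mm across and an upright tube 25 mm across (inside diameter 16 mm) whose rim is 54 mm above the bench. The pen stands loosely in the tube with its nib 10 mm above the bench. Origin under the middle of the foot.
- reagent: Round bottle with a screw cap, 56 mm across, 100 mm high; a bystander. Origin under its middle.
- dropper: Dropper bottle with a rubber bulb, 34 mm across, 103 mm high; a bystander. Origin under its middle.
- tally: Hand tally counter lying on the bench, 81 by 50 by 23 mm; a bystander. Origin on its underside.
There are look-alikes about, which are no part of the job. Leave any red or turquoise look-alike of the pen_stand alone.

How it is judged:
By the outcome, as a careful person would: the job done as asked, in the order asked, and still so for the second after the job is handed in, while the arm keeps its last pose, push and grip.
It also fails if it takes over 56 s, if anything falls off the work surface, if the arm or the gripper's body presses on something with over 40 N, if the wrist force passes 120 N, or if a joint passes its speed limit or range.

ROBOT

A 7-joint arm with a two-finger parallel gripper is mounted at the origin on the work surface; the furniture and walls round the work are solid. World frame = base frame: x ahead of the robot, y to its left, z up, the work surface at z = 0. Lengths are in mm, angles in rad, forces in N, time in s.
With the tool pointing down it reaches from about 400 to 900 mm from the base axis. Payload 5.6 kg.
Tool frame: the origin (TCP) lies midway between the tips of the shut fingers; the grasp point (between the pads) lies ctrl.grip_point_offset behind it (ctrl.grip_point_offset is the distance from the TCP to the grasp point, in mm); z points along the fingers, y is the line along which they close (so a half turn about z gives the same grasp; the last joint's range is limited). The gripper opens to 92 mm and grips with 3 to 60 N. Pads are 20 mm wide; open, the fingers measure 128 mm over their backs; the gripper's body (75 mm by 189 mm) begins 69 mm behind the grasp point.
Start: joints at [-1.165, 0.468, -0.012, 1.603, 0.006, 1.071, -0.056], TCP at [282.065, 585.618, 214.592] pointing down, gripper open.
Joint ranges: [-2.53, 2.53], [-0.31, 2.02], [-1.57, 1.55], [0.28, 2.44], [-1.29, 4.43], [0.15, 1.84], [-2.92, 2.92]. Speed limits (rad/s): [2.57, 2.57, 3.14, 3.14, 3.14, 3.14, 3.14].

INTERFACE

Orientations are given as a rotation vector (axis times angle).
In Python, from rig import ctrl gives the robot as it stands. The module is installed in compiled form; this text tells all that it offers.
- The arm moves only by the tool arm_command, never from a script. Its argument "steps" is a list of rows, each a list of 7 numbers: the turn, a rotation vector about the tool's x, y, z in rad, then the shift along the tool's x, y, z in mm, then the opening, from -1 (shut) to 1 (fully open). A call has 1 to 10 rows; each row shifts and turns the commanded pose from where the row before left it, along the tool's axes as they then stand; what a row does not reach is not made up. A row lasts 1/8 s, in which the tool goes at most 62.5 mm and 10.7 degrees, less where a joint would pass 70% of its speed; a pose out of reach is approached as far as the arm can. A call is refused whole if a number of a shift passes 62.5 or a number of a turn 0.188, either way. A call with a gripper value outside its range is refused whole. The fingers move at their own pace and stop on an object; "force" is the grip in N (left out, the last holds). Time passes only in rows, so rows that do not move let the fingers close. It gives the time, the measured TCP pose, the force, the opening and the grip force at its end, in the units of the state.
- ctrl.read_state(): the state, without advancing time (a new reading comes with each control period).
- ctrl.read_camera(name): name is "side" or "top" or "wrist"; returns the picture (384x512x3 uint8, blue, green, red); there is no depth.
- ctrl.get_calibration(name): a dict with "intrinsics" (3x3 intrinsics, pixels), "k1" (the pictures are not rectified: a ray, as slopes to the right and down, at radius r is drawn at 1 + k1 r^2 times it, then the intrinsics apply), "extrinsics" (4x4, takes a point from world to camera coordinates); the wrist camera has in their place "T_tool_cam" (4x4, takes a point from camera to tool coordinates, whose origin is the TCP and whose axes are the flange's). Camera axes: x right, y up, looking along -z (the intrinsics and any distortion apply to the point x, -y, -z); pixel columns grow to the right and rows downward; lengths in mm; the calibration is good to about 2 mm. A picture is of the moment at which its call begins: read the wrist's pose just before it. get_calibration takes no time and is no camera call.
- ctrl.hand_in(): hands the job in; it is judged then, once.
The state is a dict: "clock": time; "qpos": joint angles; "qd": joint speeds; "effort": joint torques, N m; "ee_pos": TCP position; "tcp_rot": TCP orientation; "ft_force": force on the tool from outside, world axes, zero at the start; "ft_torque": the same for the moment, N m; "opening": opening from 0.0 (shut) to 1.0 (fully open); "grip_force": force on a finger pad.
Only numpy, scipy, OpenCV 4.12 (cv2) and the standard library are available. Lean on these libraries where they do the work, as an engineer would, in place of code of your own. Each camera call takes 0.05 s, during which the arm holds its last target. There are 200 camera calls.

## Working session

There is one attempt and no reset: what is moved stays moved. The work goes in short steps, Python scripts to look and compute and a tool call to move; the robot and the scene stay as the last step left them, time stands still between calls to the robot, and variables do not carry over. Pictures are saved under pics/ and viewed, at most 10 in all, crops included, and the job is handed in when it is done.

Besides the shell and the picture viewer there is one more tool, called after "Call:" as name([rows], argument=value, ...), one row to a line, values as JSON. arm_command: Moves the arm, as the interface text tells. Its arguments: {"type":"object","properties":{"steps":{"type":"array"},"force":{"type":"number"}},"required":["steps"]}

```bash
mkdir -p pics
cat > h.py <<'E'
import numpy as np, cv2
from rig import ctrl
from scipy.spatial.transform import Rotation as R
def T_wc(name, st=None):
    c=ctrl.get_calibration(name)
    if 'extrinsics' in c: return np.linalg.inv(np.array(c['extrinsics']))
    T=np.eye(4);T[:3,:3]=R.from_rotvec(st['tcp_rot']).as_matrix();T[:3,3]=st['ee_pos']
    return T@np.array(c['T_tool_cam'])
def ray(name,uv,st=None):
    c=ctrl.get_calibration(name);K=np.array(c['intrinsics']);k=c['k1']
    p=cv2.undistortPoints(np.array([[uv]],float),K,np.array([k,0,0,0,0.]))[0,0]
    T=T_wc(name,st); d=T[:3,:3]@np.array([p[0],-p[1],-1]); return T[:3,3],d/np.linalg.norm(d)
def plane(name,uv,z,st=None):
    o,d=ray(name,uv,st); return o+d*(z-o[2])/d[2]
def cross(r1,r2):
    (o1,d1),(o2,d2)=r1,r2
    s=np.linalg.lstsq(np.c_[d1,-d2],o2-o1,rcond=None)[0]
    a,b=o1+s[0]*d1,o2+s[1]*d2; return (a+b)/2,np.linalg.norm(a-b)
def proj(name,P,st=None):
    c=ctrl.get_calibration(name);K=np.array(c['intrinsics']);k=c['k1']
    p=(np.linalg.inv(T_wc(name,st))@np.r_[P,1])[:3]; x=np.array([p[0],-p[1]])/-p[2]
    x=x*(1+k*(x@x)); return K[:2,:2]@x+K[:2,2]
E
python3 - <<'E'
from h import *
st=ctrl.read_state();print(st['clock'],st['ee_pos'],st['tcp_rot'],st['opening'],ctrl.grip_point_offset)
print(R.from_rotvec(st['tcp_rot']).as_matrix().round(3))
for n in ['side','top','wrist']:
    s=ctrl.read_state();im=ctrl.read_camera(n);cv2.imwrite(f'pics/{n}0.png',im);T=T_wc(n,s);print(n,T.round(2).tolist(),ctrl.get_calibration(n)['intrinsics'][0],ctrl.get_calibration(n)['k1'])
a=[cv2.imread(f'pics/{n}0.png') for n in ['side','top','wrist']]
cv2.imwrite('pics/st.png',cv2.resize(a[0],(800,600)));cv2.imwrite('pics/tp.png',cv2.resize(a[1],(800,600)))
E
```

```text
0.0 [281.81416566 585.06417951 213.65196095] [-6.99077098e-01 -3.06253696e+00  2.77456027e-03] 1.000717699111112 18.700000000000003
[[-0.901  0.434 -0.001]
 [ 0.434  0.901 -0.002]
 [-0.    -0.002 -1.   ]]
side [[-1.0, -0.03, 0.07, 589.4], [0.07, -0.66, 0.75, 808.98], [0.02, 0.75, 0.66, 756.89], [0.0, 0.0, 0.0, 1.0]] [385.17011467   0.         260.13255958] -0.11103931252630297
top [[0.02, 0.99, -0.13, 421.46], [-1.0, 0.02, -0.02, 79.71], [-0.02, 0.13, 0.99, 981.96], [0.0, 0.0, 0.0, 1.0]] [347.82591024   0.         249.15749704] 0.025232598360438716
wrist [[0.43, -0.87, -0.24, 212.86], [0.9, 0.42, 0.12, 618.56], [-0.0, -0.27, 0.96, 383.3], [0.0, 0.0, 0.0, 1.0]] [283.14429677   0.         261.62546761] -0.05787352759768695
```

View pics/st.png

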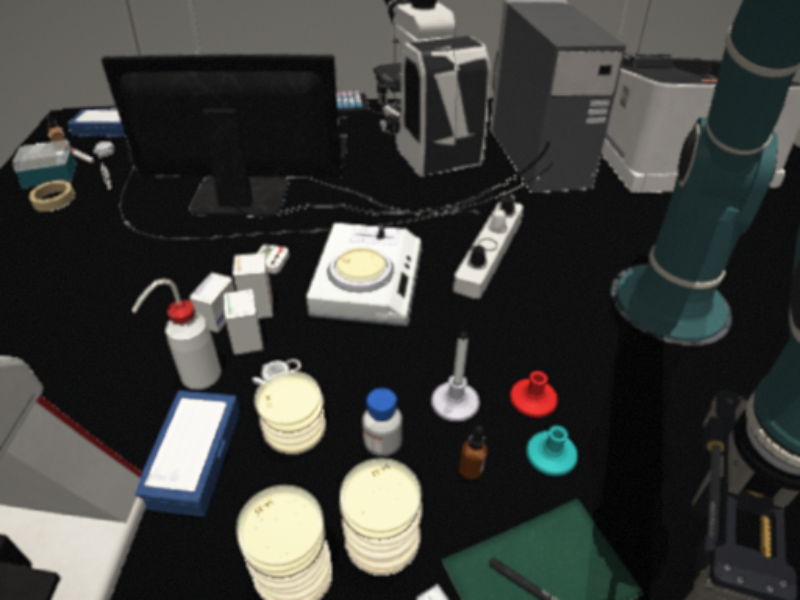

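View pics/tp.png

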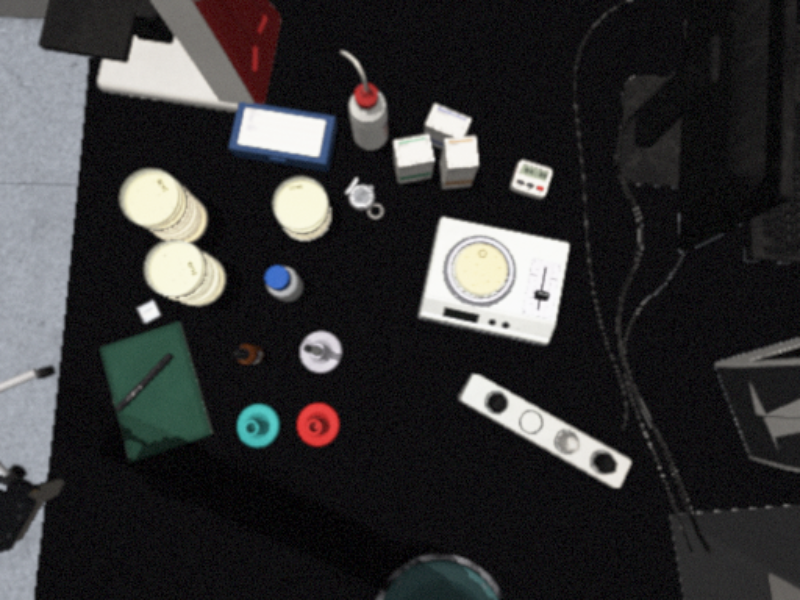

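The side view (800 px wide) shows the counter at (365,272), the cap at (380,232), and the steel stand with the grey pen at (456,395). The red and turquoise empty stands are at (535,392) and (552,450). In the top view the dish is at (480,270), the ring about (483,254), the cap (541,295) and the pen and stand (320,352).

Run:
```python
from h import *
s=.64
def tp(u,v):return (u*s,v*s)
for n,uv,z in [('dish',(480,270),75),('ring',(483,254),75),('cap',(541,295),74),('pentop',(308,349),157),('standfoot',(321,352),5)]: print(n,plane('top',tp(*uv),z).round(1))
for n,uv,z in [('dish',(361,266),75),('cap',(380,231),74),('pentop',(462,336),157),('foot',(456,402),3)]: print('side',n,plane('side',tp(*uv),z).round(1))
c=[plane('top',tp(*p),52)[:2] for p in [(444,218),(569,242),(549,342),(420,309)]]
print(np.round(c,1))
print('reagent',plane('top',tp(277,277),95).round(),'drop',plane('top',tp(242,354),90).round())
print('pen x', [np.round(v,1) for v in cross(ray('top',tp(308,349)),ray('side',tp(462,336)))])
print('cap x', [np.round(v,1) for v in cross(ray('top',tp(541,295)),ray('side',tp(380,231)))])
a=cv2.imread('pics/top0.png')
cv2.imwrite('pics/c1.png',np.hstack([cv2.resize(a[190:290,140:240],(400,400),interpolation=2),cv2.resize(a[130:230,262:362],(400,400),interpolation=2)]))
```

```text
dish [593.9 -55.1  75. ]
ring [621.5 -60.2  75. ]
cap [ 553.3 -157.1   74. ]
pentop [451.8 217.  157. ]
standfoot [452.5 218.8   5. ]
side dish [595.3 -40.2  75. ]
side cap [ 556.9 -148.5   74. ]
side pentop [455.8 224.5 157. ]
side foot [451.4 219.6   3. ]
[[ 689.9    4.5]
 [ 650.4 -212.3]
 [ 476.2 -175. ]
 [ 528.2   44.3]]
reagent [572. 284.  95.] drop [444. 336.  90.]
pen x [array([453.2, 217.9, 150. ]), np.float64(2.2)]
cap x [array([ 555.5, -159.4,   65.9]), np.float64(2.0)]
```

View pics/c1.png

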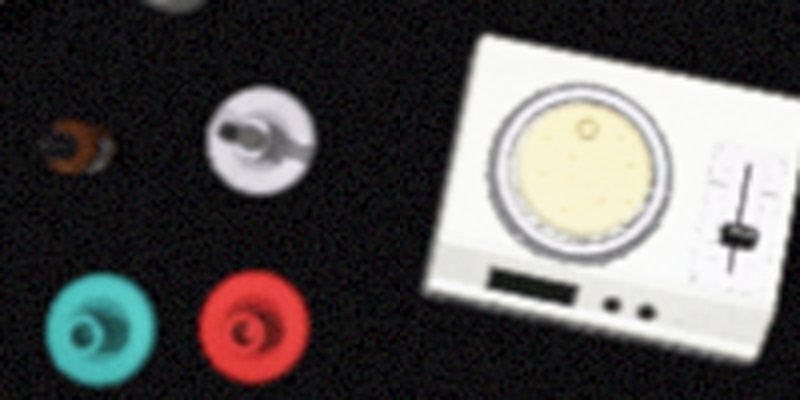

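The stands at crop pixels (100,330) turquoise and (255,325) red are empty look-alikes. The one at (255,140) is steel with the pen in it, so it fits the description. The counter, ring (587,128) and cap (738,236) are clear too. Next I swing round to the counter for a close look.

Call:
arm_command([
  [0,0,0.093,-60,-6,0,1],
  [0,0,0.093,-60,-6,0,1],
  [0,0,0.093,-60,-6,0,1],
  [0,0,0.093,-60,-6,0,1],
  [0,0,0.093,-60,-6,0,1],
  [0,0,0.093,-60,-6,0,1],
  [0,0,0.093,-60,-6,0,1],
  [0,0,0.093,-60,-6,0,1],
])

```text
clock: 1.15
ee_pos: [585.3, 222.2, 214.3]
tcp_rot: [-1.769, -2.596, 0.0]
ft_force: [-0.0, 0.7, -0.4]
opening: 1.001
grip_force: 0.0
```

Call:
arm_command([
  [0,0,0.083,-55,-10,0,1],
  [0,0,0.083,-55,-10,0,1],
  [0,0,0.083,-55,-8,0,1],
  [0,0,0.083,-55,-6,0,1],
  [0,0,0.083,-55,-6,0,1],
  [0,0,0.083,-55,-6,0,1],
  [0,0,0.083,-40,-6,0,1],
  [0,0,0,0,0,0,1],
])

```text
clock: 2.15
ee_pos: [583.2, -150.5, 214.7]
tcp_rot: [2.441, 1.975, -0.002]
ft_force: [-0.2, -0.5, 0.4]
opening: 0.997
grip_force: 0.0
```

Run:
```python
from h import *
st=ctrl.read_state();im=ctrl.read_camera('wrist');cv2.imwrite('pics/w1.png',im)
import pickle;pickle.dump(st,open('w1.pkl','wb'))
print(st['clock'],st['ee_pos'],R.from_rotvec(st['tcp_rot']).as_matrix().round(3).tolist())
cv2.imwrite('pics/w1b.png',cv2.resize(im,(800,600),interpolation=2))
```

```text
2.15 [ 583.19763598 -150.49446249  214.68473544] [[0.209, 0.978, -0.0], [0.978, -0.209, -0.002], [-0.002, -0.0, -1.0]]
```

View pics/w1b.png

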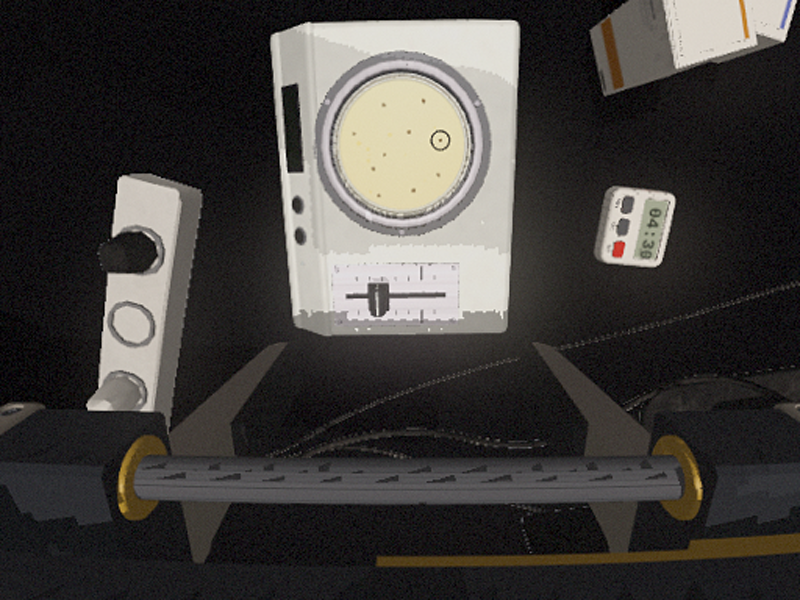

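The wrist view shows the ring at (440,140), the cap at (378,299), the track from (347,296) to (446,295) and the long line at column 422. Now I measure these by masks.

Run:
```python
from h import *
import pickle
st=pickle.load(open('w1.pkl','rb'));im=cv2.imread('pics/w1.png');g=cv2.cvtColor(im,cv2.COLOR_BGR2GRAY)
w=lambda uv,z:plane('wrist',uv,z,st).round(1)
def blobs(mask,x0,y0,mn=10):
    n,l,s,c=cv2.connectedComponentsWithStats(mask.astype(np.uint8))
    return [(s[i].tolist()[:5],c[i].round(1)+[x0,y0]) for i in range(1,n) if s[i][4]>mn]
# cap
x0,y0=212,165; sub=g[y0:212,x0:295]
for b in blobs(sub<90,x0,y0,20): print('cap/track',b)
# ring: dark in dish
x0,y0=265,75; 
for b in blobs(g[y0:105,x0:298]<140,x0,y0): 
    print('ring',b); c=b[1]; print(w(c,75))
# dish: yellow mask
hsv=cv2.cvtColor(im,cv2.COLOR_BGR2HSV); m=((hsv[...,1]>40)&(hsv[...,2]>150)).astype(np.uint8); m[:, :190]=0;m[200:]=0
c=max(cv2.findContours(m,0,1)[0],key=cv2.contourArea);e=cv2.fitEllipse(cv2.convexHull(c));print('dish',e,w(e[0],75))
# profile of scale along columns, rows above/below
print('up',g[174,225:292].tolist());print('dn',g[203,225:292].tolist())
print('cap74',w((378*.64,298*.64),74),'cap52 track ends',w((347*.64,296*.64),52),w((446*.64,295*.64),52),'long',w((422*.64,295.5*.64),52))
cv2.imwrite('pics/c2.png',np.hstack([cv2.resize(im[160:215,205:300],(0,0),fx=5,fy=5,interpolation=2),cv2.resize(im[70:125,250:305],(0,0),fx=5,fy=5,interpolation=2)]))
```

```text
cap/track ([10, 17, 19, 21, 105], array([235.4, 190.4]))
cap/track ([30, 17, 43, 20, 174], array([253.2, 190. ]))
ring ([10, 8, 13, 14, 48], array([281.2,  89.2]))
[623.4 -59.6  75. ]
dish ((256.74066162109375, 91.9631576538086), (79.61518096923828, 82.68017578125), 177.81712341308594) [597.9 -57.   75. ]
up [221, 221, 221, 221, 221, 220, 221, 222, 221, 222, 222, 221, 221, 223, 221, 221, 222, 221, 223, 222, 223, 222, 221, 221, 223, 222, 222, 222, 222, 223, 224, 222, 222, 223, 221, 224, 222, 224, 223, 222, 224, 223, 225, 230, 116, 189, 225, 224, 223, 223, 221, 223, 223, 222, 222, 223, 222, 222, 223, 222, 222, 223, 223, 222, 222, 222, 223]
dn [222, 223, 224, 223, 221, 220, 219, 221, 221, 224, 224, 223, 223, 222, 220, 221, 224, 222, 222, 220, 223, 221, 219, 221, 223, 222, 222, 220, 220, 220, 220, 223, 223, 224, 221, 222, 220, 220, 221, 221, 223, 222, 222, 227, 133, 148, 223, 224, 222, 220, 218, 219, 219, 220, 220, 222, 222, 220, 219, 217, 219, 219, 222, 224, 201, 197, 219]
cap74 [ 558.5 -158.2   74. ] cap52 track ends [ 532.3 -157.5   52. ] [ 608.1 -172.8   52. ] long [ 589.7 -169.3   52. ]
```

View pics/c2.png

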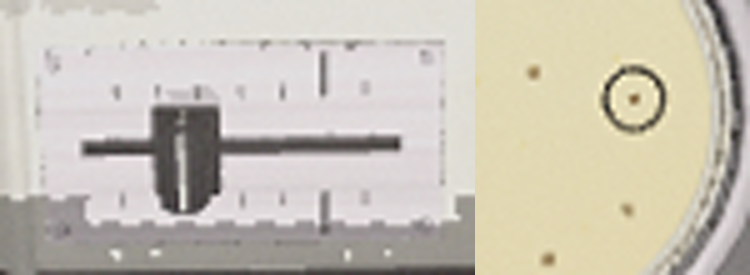

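Run:
```python
from h import *
import pickle
st=pickle.load(open('w1.pkl','rb'))
r=lambda uv:ray('wrist',uv,st)
print('cap',cross(r((242.0,190)),ray('top',(346.5,187.5))))
print('ring',cross(r((281.2,89.2)),ray('top',(308.75,162))))
L=(plane('wrist',(269.6,174.5),52,st)+plane('wrist',(269.7,202),52,st))/2
print('long at mid of scale lines',plane('wrist',(269.65,189),52,st))
print('tick0',plane('wrist',(205+117/5,189),52,st),'tick60',plane('wrist',(205+365/5,189),52,st))
```

```text
cap (array([ 557.84583386, -159.52946792,   66.73390077]), np.float64(0.3228655045378613))
ring (array([623.47759521, -59.50416026,  73.08179625]), np.float64(0.052178053444290155))
long at mid of scale lines [ 589.1728309  -169.06391381   52.        ]
tick0 [ 539.94866478 -158.57558454   52.        ] tick60 [ 599.13131409 -171.18554242   52.        ]
```

Call:
arm_command([
  [0,0,0,-16,-22,10,-0.1],
  [0,0,0,0,0,50,-0.1],
  [0,0,0,0,0,40,-0.1],
  [0,0,0,0,0,20,-0.1],
  [0,0,0,0,0,0,-0.1],
  [0,0,0,0,0,0,-0.1],
], force=15)

```text
clock: 2.95
ee_pos: [561.1, -157.3, 95.9]
tcp_rot: [2.433, 1.985, 0.002]
ft_force: [0.1, 0.5, 0.0]
opening: 0.45
grip_force: 0.0
```

Call:
arm_command([
  [0,0,0,-5,-1.5,20,-0.1],
  [0,0,0,0,0,19,-0.1],
  [0,0,0,0,0,0,-0.1],
  [0,0,0,0,0,0,-1],
  [0,0,0,0,0,0,-1],
  [0,0,0,0,0,0,-1],
  [0,0,0,0,0,0,-1],
  [0,0,0,0,0,0,-1],
], force=15)

```text
clock: 3.95
ee_pos: [557.7, -161.8, 56.1]
tcp_rot: [2.435, 1.985, 0.001]
ft_force: [-1.3, 1.4, 5.7]
opening: 0.17
grip_force: 15.0
```

Call:
arm_command([
  [0,0,0,0,0,-2,-1],
  [0,0,0,0,8,0,-1],
  [0,0,0,0,8,0,-1],
  [0,0,0,0,8,0,-1],
  [0,0,0,0,8.5,0,-1],
  [0,0,0,0,0,0,-1],
  [0,0,0,0,0,0,-1],
])

```text
clock: 4.82
ee_pos: [588.9, -168.0, 56.5]
tcp_rot: [-2.434, -1.985, 0.001]
ft_force: [1.6, 0.2, -23.3]
opening: 0.167
grip_force: 15.0
```

Call:
arm_command([
  [0,0,0,0,0.6,1.6,-1],
  [0,0,0,0,0,0,-1],
  [0,0,0,0,0,0,-0.4],
  [0,0,0,0,0,0,-0.3],
  [0,0,0,0,0,0,-0.3],
  [0,0,0,0,0,-30,-0.3],
  [0,0,0,0,0,-60,-0.1],
  [0,0,0,15,10,-60,1],
  [0,0,0,0,0,0,1],
  [0,0,0,0,0,0,1],
])

```text
clock: 6.08
ee_pos: [602.4, -155.9, 205.8]
tcp_rot: [2.435, 1.985, 0.001]
ft_force: [0.5, -0.7, 0.4]
opening: 0.752
grip_force: 0.0
```

Run:
```python
from h import *
st=ctrl.read_state();im=ctrl.read_camera('wrist');cv2.imwrite('pics/w2.png',im)
import pickle;pickle.dump(st,open('w2.pkl','wb'))
print(st['clock'],st['ee_pos'],st['ft_force'],st['opening'])
u,v=proj('wrist',np.array([589,-169,60]),st).astype(int);print(u,v)
cv2.imwrite('pics/c3.png',cv2.resize(im[v-50:v+50,u-65:u+65],(780,600),interpolation=2))
```

```text
6.075 [ 602.3991206  -155.88690965  205.84937912] [ 0.48872607 -0.65654624  0.36391445] 0.7523416148909434
252 192
```

View pics/c3.png

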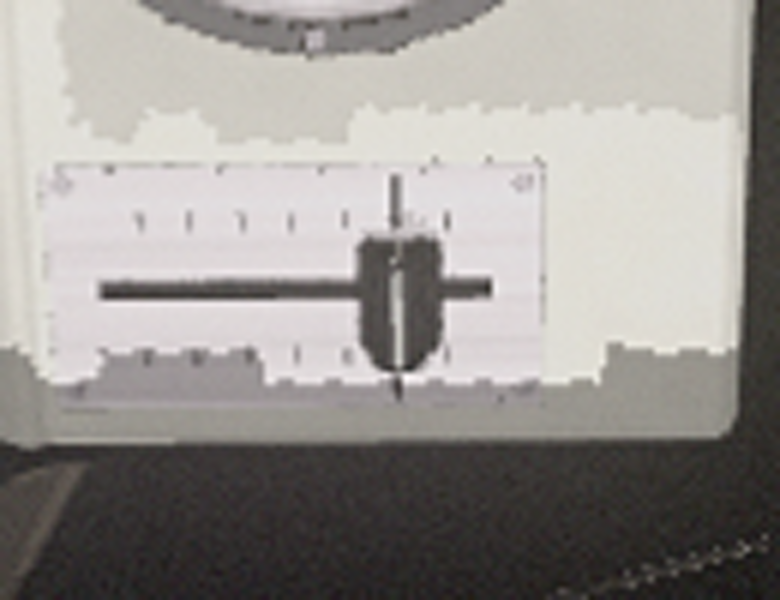

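Run:
```python
from h import *
import pickle
st=pickle.load(open('w2.pkl','rb'));im=cv2.imread('pics/w2.png');g=cv2.cvtColor(im,cv2.COLOR_BGR2GRAY).astype(float)
for v in list(range(171,180))+[205,206,207,208]: 
    x=np.arange(248,258);w=np.clip(195-g[v,248:258],0,None);
    if w.sum()>30:print('line',v,(x*w).sum()/w.sum())
for v in range(184,206,2):
    x=np.arange(249,258);s=g[v,249:258];w=np.clip(s-100,0,None);print('cap',v,s.astype(int).tolist(), (x*w).sum()/max(w.sum(),1), g[v,243:264].astype(int).tolist() if v in(190,196) else '')
a=np.array([.979,-.205,0])
P=lambda u,v,z:plane('wrist',(u-.5+.5,v),z,st)@a
uc=187+398/6-0.5;ul=187+396.5/6-.5
print('cap74 - line52',P(uc,192,74)-P(ul,192,52),'60:',P(187+399/6-.5,192,60)-P(ul,192,52))
```

```text
line 171 252.3780487804878
line 172 252.376
line 173 252.38524590163934
line 174 252.375
line 175 252.375
line 176 252.375
line 177 252.3728813559322
line 178 252.4848484848485
line 179 252.49640287769785
line 205 252.18018018018017
line 206 252.45656565656566
line 207 252.57014388489208
line 208 252.59322033898306
cap 184 [80, 74, 73, 85, 120, 83, 78, 81, 77] 253.0 
cap 186 [83, 83, 79, 96, 80, 78, 80, 85, 80] 0.0 
cap 188 [76, 84, 81, 154, 167, 101, 85, 82, 83] 252.5655737704918 
cap 190 [79, 86, 82, 157, 165, 101, 84, 81, 74] 252.54471544715446 [79, 83, 79, 78, 80, 81, 79, 86, 82, 157, 165, 101, 84, 81, 74, 87, 83, 80, 84, 84, 83]
cap 192 [83, 82, 81, 158, 198, 111, 80, 75, 77] 252.7185628742515 
cap 194 [81, 82, 77, 153, 201, 109, 81, 81, 78] 252.73006134969324 
cap 196 [78, 80, 81, 115, 199, 108, 76, 81, 81] 252.94262295081967 [217, 218, 221, 193, 100, 73, 78, 80, 81, 115, 199, 108, 76, 81, 81, 79, 75, 97, 218, 220, 218]
cap 198 [79, 76, 80, 107, 199, 111, 76, 77, 74] 253.03418803418805 
cap 200 [75, 77, 75, 110, 199, 109, 75, 73, 69] 252.9915254237288 
cap 202 [94, 66, 78, 110, 202, 108, 64, 68, 131] 253.80794701986756 
cap 204 [221, 222, 228, 166, 154, 220, 221, 221, 221] 253.03798767967146 
cap74 - line52 1.0098410279098289 60: 0.7501990688574551
```

The cap stands about 0.9 mm past the line, so I re-centre it by closing on it at the corrected place.

Call:
arm_command([
  [0,0,0,-15,-10.9,50,-0.3],
  [0,0,0,0,0,50,-0.3],
  [0,0,0,0,0,35,-0.3],
  [0,0,0,0,0,13,-0.3],
  [0,0,0,0,0,0,-0.3],
  [0,0,0,0,0,0,-0.3],
  [0,0,0,0,0,0,-1],
  [0,0,0,0,0,0,-1],
  [0,0,0,0,0,0,-1],
  [0,0,0,0,0,0,-1],
])

```text
clock: 7.38
ee_pos: [589.7, -168.5, 58.8]
tcp_rot: [2.434, 1.984, 0.002]
ft_force: [-0.2, 0.2, 6.8]
opening: 0.167
grip_force: 15.0
```

Call:
arm_command([
  [0,0,0,0,0,0,-0.4],
  [0,0,0,0,0,0,-0.3],
  [0,0,0,0,0,0,-0.3],
  [0,0,0,0,0,-30,-0.3],
  [0,0,0,0,0,-60,-0.1],
  [0,0,0,15,10.9,-60,1],
  [0,0,0,0,0,0,1],
  [0,0,0,0,0,0,1],
])

```text
clock: 8.38
ee_pos: [601.9, -155.7, 206.9]
tcp_rot: [-2.434, -1.985, 0.001]
ft_force: [0.0, -0.4, -0.6]
opening: 0.756
grip_force: 0.0
```

Run:
```python
from h import *
st=ctrl.read_state();im=ctrl.read_camera('wrist');g=cv2.cvtColor(im,cv2.COLOR_BGR2GRAY).astype(float)
import pickle;cv2.imwrite('pics/w3.png',im);pickle.dump(st,open('w3.pkl','wb'))
print(st['clock'],st['ee_pos'])
def col(v,f):
    x=np.arange(244,262);w=f(g[v,244:262]);return (x*w).sum()/max(w.sum(),1),w.max()
for v in [171,173,175,177]: print('line',v,col(v,lambda s:np.clip(195-s,0,None)))
for v in [190,192,194,196,198,200]: print('cap',v,[int(k) for k in g[v,240:266]])
```

```text
8.375 [ 601.91686185 -155.706374    206.8607906 ]
line 171 (np.float64(252.78571428571428), np.float64(66.0))
line 173 (np.float64(253.0), np.float64(94.0))
line 175 (np.float64(253.0), np.float64(97.0))
line 177 (np.float64(254.5), np.float64(91.0))
cap 190 [78, 79, 79, 79, 80, 76, 79, 81, 79, 82, 83, 86, 74, 235, 128, 82, 81, 80, 82, 81, 79, 81, 82, 77, 79, 82]
cap 192 [215, 215, 216, 215, 214, 217, 222, 125, 76, 77, 83, 85, 77, 235, 126, 79, 81, 77, 79, 83, 78, 217, 217, 217, 216, 217]
cap 194 [217, 216, 216, 216, 217, 217, 225, 132, 85, 76, 80, 78, 71, 234, 125, 76, 82, 81, 78, 87, 72, 222, 220, 217, 218, 217]
cap 196 [216, 215, 216, 216, 216, 218, 225, 126, 81, 76, 75, 81, 74, 233, 145, 83, 77, 76, 79, 81, 66, 220, 220, 217, 217, 216]
cap 198 [210, 209, 212, 210, 211, 212, 217, 116, 75, 72, 80, 78, 70, 234, 146, 80, 78, 77, 74, 75, 64, 213, 213, 213, 211, 210]
cap 200 [216, 217, 217, 216, 218, 163, 215, 219, 190, 92, 73, 78, 66, 205, 131, 84, 74, 74, 101, 179, 215, 191, 158, 212, 216, 216]
```

The dimmer is set, within about half a millimetre. Now to the pen.

Call:
arm_command([
  [0,0,-0.1,51,-13.5,-2,1],
  [0,0,-0.1,51,-13.5,-2,1],
  [0,0,-0.1,51,-13.5,-2,1],
  [0,0,-0.1,51,-13.5,-2,1],
  [0,0,-0.1,51,-13.5,-2,1],
  [0,0,-0.1,51,-13.5,-2,1],
  [0,0,-0.1,51,-13.5,-2,1],
  [0,0,0,0,0,0,1],
  [0,0,0,0,0,0,1],
])

```text
clock: 9.55
ee_pos: [476.3, 182.1, 220.4]
tcp_rot: [-1.609, -2.698, 0.003]
ft_force: [0.3, -0.8, 0.6]
opening: 1.0
grip_force: 0.0
```

Run:
```python
from h import *
st=ctrl.read_state();im=ctrl.read_camera('wrist');cv2.imwrite('pics/w4.png',im)
import pickle;pickle.dump(st,open('w4.pkl','wb'))
print(st['clock'],st['ee_pos'],R.from_rotvec(st['tcp_rot']).as_matrix().round(3).tolist())
print(proj('wrist',np.array([452.5,218,157]),st),proj('wrist',np.array([452.5,218,0]),st))
cv2.imwrite('pics/w4b.png',cv2.resize(im,(800,600),interpolation=2))
```

```text
9.55 [476.33946874 182.08093496 220.44679412] [[-0.475, 0.88, -0.002], [0.88, 0.475, -0.002], [-0.001, -0.002, -1.0]]
[257.1291871 152.0379369] [259.26182596 135.34764019]
```

View pics/w4b.png

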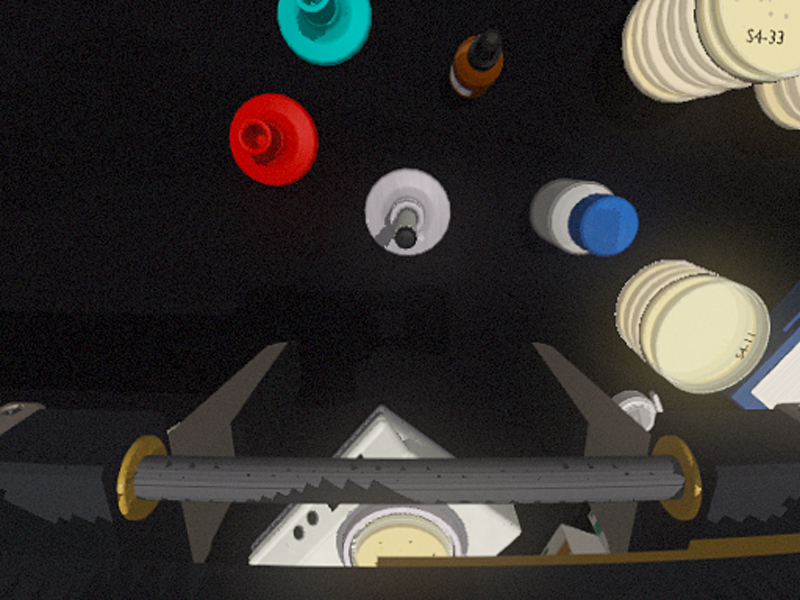

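The wrist view shows the pen top at (405,237) and the steel foot's centre at (407,211). The red and turquoise stands lie apart at the upper left.

Run:
```python
from h import *
import pickle
st=pickle.load(open('w4.pkl','rb'));im=cv2.imread('pics/w4.png');g=cv2.cvtColor(im,cv2.COLOR_BGR2GRAY)
m=((g>120)).astype(np.uint8);m[:105]=0;m[170:]=0;m[:,:225]=0;m[:,300:]=0
c=max(cv2.findContours(m,0,1)[0],key=cv2.contourArea);e=cv2.fitEllipse(cv2.convexHull(c));print('foot',e)
s=g[143:160,250:270];b=(s<60).astype(np.uint8);n,l,S,C=cv2.connectedComponentsWithStats(b);print([(S[i],C[i]+[250,143]) for i in range(1,n)])
t=C[1:][np.argmax(S[1:,4])]+[250,143]
print('pentop',t,plane('wrist',t,157,st),'foot',plane('wrist',e[0],3,st))
a=cv2.imread('pics/top0.png')
tu=(140+227/4,190+130/4)
print(cross(ray('wrist',t,st),ray('top',tu)),cross(ray('wrist',t,st),ray('side',(462*.64,336*.64))))
P=plane('wrist',t,157,st)[:2];d=P-st['ee_pos'][:2];M=R.from_rotvec(st['tcp_rot']).as_matrix();print('tool shift',M[:2,:2].T@d)
```

```text
foot ((260.40008544921875, 135.28842163085938), (54.101661682128906, 54.33964920043945), 26.57676887512207)
[(array([  2,   2,  15,  14, 137], dtype=int32), array([259.09489051, 152.00729927]))]
pentop [259.09489051 152.00729927] [453.9147521  218.79371377 157.        ] foot [453.72074992 219.04564345   3.        ]
(array([453.99551473, 218.43318411, 154.33020711]), np.float64(0.15003924458252854)) (array([454.30387703, 217.89113862, 150.21985662]), np.float64(0.013543689733095826))
tool shift [42.95955977 -2.27414698]
```

Call:
arm_command([
  [0,0,0,43,-2.3,0,0.2],
  [0,0,0,0,0,30,0.2],
  [0,0,0,0,0,45,0.2],
  [0,0,0,0,0,47,0.2],
  [0,0,0,0,0,0,0.2],
  [0,0,0,0,0,0,0.2],
])

```text
clock: 10.35
ee_pos: [455.4, 219.5, 100.6]
tcp_rot: [1.609, 2.697, 0.001]
ft_force: [1.1, 0.7, -0.3]
opening: 0.602
grip_force: 0.0
```

Call:
arm_command([
  [0,0,0,0,0,0,-1],
  [0,0,0,0,0,0,-1],
  [0,0,0,0,0,0,-1],
  [0,0,0,0,0,0,-1],
  [0,0,0,0,0,0,-1],
  [0,0,0,0,0,0,-1],
], force=30)

```text
clock: 11.1
ee_pos: [454.1, 220.1, 99.6]
tcp_rot: [1.607, 2.699, 0.0]
ft_force: [0.9, 0.1, 0.9]
opening: 0.136
grip_force: 30.0
```

Call:
arm_command([
  [0,0,0,0,0,-15,-1],
  [0,0,0,0,0,-30,-1],
  [0,0,0,0,0,-40,-1],
  [0,0,0,0,0,-40,-1],
  [0,0,0,0,0,-5,-1],
  [0,0,0,0,0,0,-1],
  [0,0,0,0,0,0,-1],
])

```text
clock: 11.98
ee_pos: [453.2, 219.6, 228.3]
tcp_rot: [-1.606, -2.699, 0.004]
ft_force: [0.7, -0.6, -1.0]
opening: 0.138
grip_force: 30.0
```

Call:
arm_command([
  [0,0,0.077,-44.5,14.8,0,-1],
  [0,0,0.077,-44.5,14.8,0,-1],
  [0,0,0.077,-44.5,14.8,0,-1],
  [0,0,0.077,-44.5,14.8,0,-1],
  [0,0,0.077,-44.5,14.8,0,-1],
  [0,0,0.077,-44.5,14.8,0,-1],
  [0,0,0.077,-40,14.8,0,-1],
  [0,0,0,0,0,0,-1],
  [0,0,0,0,0,0,-1],
])

```text
clock: 13.1
ee_pos: [632.8, -44.8, 228.1]
tcp_rot: [-2.265, -2.174, 0.002]
ft_force: [0.6, 1.0, 0.1]
opening: 0.139
grip_force: 30.0
```

Run:
```python
from h import *
st=ctrl.read_state();im=ctrl.read_camera('wrist');cv2.imwrite('pics/w5.png',im)
import pickle;pickle.dump(st,open('w5.pkl','wb'))
M=R.from_rotvec(st['tcp_rot']).as_matrix()
print(st['clock'],st['ee_pos'],M.round(3).tolist())
print('shift',M.T@(np.array([623.4,-59.6,165])-st['ee_pos']))
print('nib exp',proj('wrist',st['ee_pos']+M@[0,0,89.6],st)/.64,'ring',proj('wrist',np.array([623.4,-59.6,75]),st)/.64)
cv2.imwrite('pics/w5b.png',cv2.resize(im,(800,600),interpolation=2))
```

```text
13.1 [632.79956046 -44.77702461 228.10985207] [[0.041, 0.999, -0.003], [0.999, -0.041, 0.0], [0.0, -0.003, -1.0]]
shift [-15.21806892  -8.61514759  63.12777024]
nib exp [408.7543776  301.51071973] ring [397.82292483 296.98151927]
```

View pics/w5b.png

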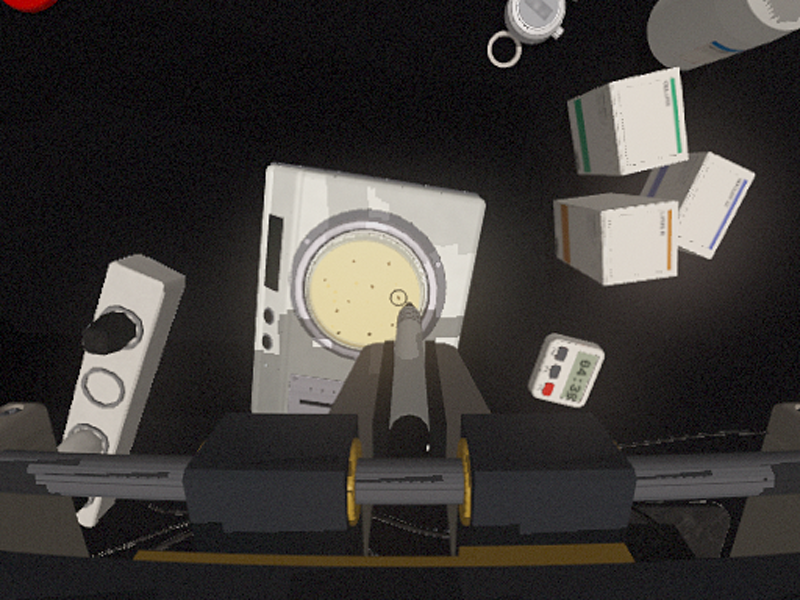

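The nib is seen at (408,303), where the calculation predicts (409,302), and the ring at (398,298), predicted (398,297). I move above the ring.

Call:
arm_command([
  [0,0,0,-15.2,-8.6,0,-1],
  [0,0,0,0,0,20,-1],
  [0,0,0,0,0,20,-1],
  [0,0,0,0,0,13,-1],
  [0,0,0,0,0,0,-1],
  [0,0,0,0,0,0,-1],
  [0,0,0,0,0,0,-1],
])

```text
clock: 14.02
ee_pos: [624.8, -60.4, 177.3]
tcp_rot: [2.267, 2.174, 0.002]
ft_force: [0.1, 0.8, 0.0]
opening: 0.137
grip_force: 30.0
```

Run:
```python
from h import *
st=ctrl.read_state();im=ctrl.read_camera('wrist');cv2.imwrite('pics/w6.png',im)
M=R.from_rotvec(st['tcp_rot']).as_matrix()
print(st['clock'],st['ee_pos'],M.round(3).tolist(),st['ft_force'],st['opening'])
print('shift',M.T@(np.array([623.4,-59.6,164.6])-st['ee_pos']))
n=proj('wrist',st['ee_pos']+M@[0,0,89.6],st);r=proj('wrist',np.array([623.4,-59.6,75]),st);print('nib exp',n,'ring',r)
u,v=r.astype(int);print('crop origin',u-40,v-30)
cv2.imwrite('pics/c6.png',cv2.resize(im[v-30:v+30,u-40:u+40],(800,600),interpolation=2))
```

```text
14.025 [624.79839482 -60.44024765 177.28486673] [[0.042, 0.999, 0.001], [0.999, -0.042, 0.0], [0.0, 0.001, -1.0]] [0.10797727 0.76791869 0.03967258] 0.13722640909131542
shift [ 0.77998224 -1.44932807 12.68299823]
nib exp [261.60424825 192.96749766] ring [260.04785256 188.60773025]
crop origin 220 158
```

View pics/c6.png

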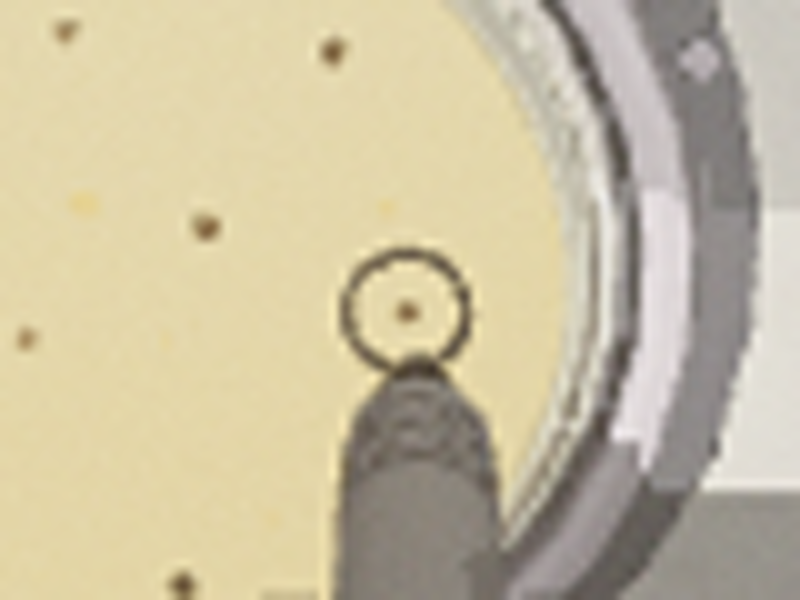

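The nib tip is at crop (418,370) and the ring's centre at (406,312), with the colony in it. I correct slightly and go lower.

Call:
arm_command([
  [0,0,0,1.5,-1.3,5,-1],
  [0,0,0,0,0,4,-1],
  [0,0,0,0,0,0,-1],
  [0,0,0,0,0,0,-1],
  [0,0,0,0,0,0,-1],
])

```text
clock: 14.7
ee_pos: [623.2, -58.9, 167.7]
tcp_rot: [2.268, 2.174, 0.0]
ft_force: [-0.4, -1.0, -1.0]
opening: 0.141
grip_force: 30.0
```

Run:
```python
from h import *
st=ctrl.read_state();im=ctrl.read_camera('wrist');cv2.imwrite('pics/w7.png',im)
M=R.from_rotvec(st['tcp_rot']).as_matrix()
print(st['clock'],st['ee_pos'],M.round(3).tolist(),st['ft_force'],st['opening'])
n=proj('wrist',st['ee_pos']+M@[0,0,89.6],st);r=proj('wrist',np.array([623.4,-59.6,75]),st);print('nib exp',n,'ring',r)
print('crop origin',230,165)
cv2.imwrite('pics/c7.png',cv2.resize(im[165:225,230:310],(800,600),interpolation=2))
```

```text
14.7 [623.18390313 -58.92510481 167.69761972] [[0.042, 0.999, 0.0], [0.999, -0.042, -0.0], [-0.0, 0.0, -1.0]] [-0.41225521 -0.96539989 -0.99043335] 0.14078785270095762
nib exp [261.60367825 192.96746561] ring [261.82940702 192.71497821]
crop origin 230 165
```

View pics/c7.png

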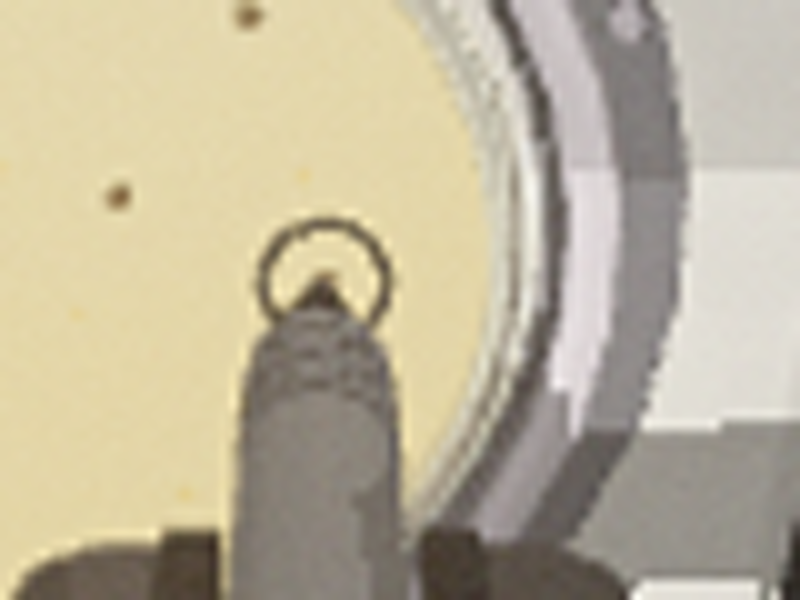

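The nib tip at (322,290) now lies within the ring, whose centre is (326,280). Next I descend gently.

Call:
arm_command([
  [0,0,0,0,0,1.5,-1],
  [0,0,0,0,0,1.5,-1],
  [0,0,0,0,0,0,-1],
  [0,0,0,0,0,0,-1],
  [0,0,0,0,0,0,-1],
])

```text
clock: 15.38
ee_pos: [623.1, -58.9, 164.7]
tcp_rot: [2.268, 2.174, 0.0]
ft_force: [0.1, -0.3, 1.7]
opening: 0.139
grip_force: 30.0
```

Call:
arm_command([
  [0,0,0,0,0,1,-1],
  [0,0,0,0,0,0,-1],
  [0,0,0,0,0,0,-1],
  [0,0,0,0,0,0,-1],
])

```text
clock: 15.88
ee_pos: [623.2, -58.9, 163.7]
tcp_rot: [2.268, 2.174, 0.0]
ft_force: [-0.2, -0.6, 1.6]
opening: 0.135
grip_force: 30.0
```

Call:
arm_command([
  [0,0,0,0,0,1,-1],
  [0,0,0,0,0,0,-1],
  [0,0,0,0,0,0,-1],
  [0,0,0,0,0,0,-1],
])

```text
clock: 16.38
ee_pos: [623.2, -58.8, 162.7]
tcp_rot: [2.268, 2.174, 0.0]
ft_force: [0.2, -0.1, 2.5]
opening: 0.135
grip_force: 30.0
```

Call:
arm_command([
  [0,0,0,0,0,1,-1],
  [0,0,0,0,0,0,-1],
  [0,0,0,0,0,0,-1],
  [0,0,0,0,0,0,-1],
])

```text
clock: 16.88
ee_pos: [623.2, -58.8, 161.7]
tcp_rot: [2.267, 2.174, 0.0]
ft_force: [-0.1, 0.4, 3.8]
opening: 0.138
grip_force: 30.0
```

Call:
arm_command([
  [0,0,0,0,0,0,-1],
  [0,0,0,0,0,0,-1],
])

```text
clock: 17.12
ee_pos: [623.2, -58.9, 161.7]
tcp_rot: [2.268, 2.174, 0.0]
ft_force: [-0.6, -0.3, 4.9]
opening: 0.141
grip_force: 30.0
```

Call:
arm_command([
  [0,0,0,0,0,0,-1],
  [0,0,0,0,0,0,-1],
])

```text
clock: 17.38
ee_pos: [623.1, -58.8, 161.6]
tcp_rot: [2.268, 2.174, 0.0]
ft_force: [-0.1, -0.1, 4.0]
opening: 0.14
grip_force: 30.0
```

Call:
arm_command([
  [0,0,0,0,0,0,-1],
])

```text
clock: 17.5
ee_pos: [623.1, -58.8, 161.6]
tcp_rot: [2.267, 2.174, 0.0]
ft_force: [-0.0, -0.1, 4.1]
opening: 0.141
grip_force: 30.0
```

Run:
```python
from h import *
st=ctrl.read_state();im=ctrl.read_camera('wrist');g=cv2.cvtColor(im,cv2.COLOR_BGR2GRAY)
print(st['ft_force'],st['ee_pos'])
M=R.from_rotvec(st['tcp_rot']).as_matrix()
print('nib exp',proj('wrist',st['ee_pos']+M@[0,0,89.6],st),'ring0',proj('wrist',np.array([623.4,-59.6,72]),st))
for v in range(184,202): print(v,g[v,252:274].tolist())
```

```text
[-3.07120832e-03 -1.07331843e-01  4.10877399e+00] [623.14034516 -58.83086762 161.60356254]
nib exp [261.60363818 192.96745938] ring0 [261.88908295 193.72680431]
184 [213, 214, 213, 215, 216, 214, 214, 213, 214, 215, 213, 214, 214, 214, 214, 213, 214, 213, 214, 213, 213, 212]
185 [214, 214, 213, 215, 213, 214, 214, 212, 215, 216, 214, 215, 213, 216, 213, 214, 213, 212, 212, 214, 213, 212]
186 [213, 213, 215, 215, 214, 213, 215, 216, 215, 218, 216, 215, 216, 214, 213, 214, 213, 214, 213, 213, 214, 213]
187 [211, 215, 213, 212, 213, 215, 216, 218, 220, 168, 158, 187, 190, 218, 217, 214, 212, 213, 213, 212, 212, 212]
188 [214, 214, 215, 215, 216, 221, 168, 157, 123, 93, 105, 104, 97, 131, 184, 214, 216, 213, 210, 213, 212, 214]
189 [213, 214, 214, 215, 220, 170, 95, 132, 206, 211, 211, 211, 181, 109, 98, 152, 213, 214, 215, 213, 213, 211]
190 [212, 212, 215, 216, 193, 104, 128, 207, 217, 217, 216, 216, 214, 213, 144, 87, 180, 215, 214, 212, 212, 212]
191 [214, 213, 215, 219, 140, 130, 208, 218, 216, 217, 215, 214, 214, 217, 213, 149, 145, 211, 214, 213, 214, 212]
192 [215, 212, 216, 194,
[... 412 characters left out ...]
13, 212, 212]
196 [214, 215, 216, 216, 105, 129, 116, 126, 127, 134, 135, 135, 111, 167, 219, 162, 105, 209, 215, 214, 214, 212]
197 [213, 214, 214, 219, 164, 107, 126, 136, 123, 115, 116, 126, 130, 140, 158, 92, 170, 215, 214, 213, 211, 213]
198 [213, 213, 216, 204, 143, 115, 120, 123, 128, 135, 120, 131, 115, 96, 120, 129, 211, 215, 213, 214, 213, 211]
199 [213, 214, 216, 168, 108, 101, 97, 104, 105, 103, 130, 113, 105, 117, 120, 116, 181, 213, 214, 212, 212, 212]
200 [214, 214, 220, 135, 115, 110, 128, 119, 108, 111, 120, 122, 131, 130, 126, 121, 153, 213, 213, 212, 213, 212]
201 [212, 214, 206, 117, 107, 105, 117, 121, 125, 136, 124, 133, 117, 121, 108, 123, 119, 213, 215, 213, 212, 211]
```

The ring's centre is at about (262,194) and the nib at (261.6,194.5), so it is inside. The push is about 4.1 N, roughly 2.8 mm of the 6 mm travel. I hand it in.

```bash
python3 -c "
from rig import ctrl
print(ctrl.hand_in())"
```

```text
the job is handed in; nothing more can be done
None
```

I handed the job in with the dimmer at the long line (within about 1 mm by the camera) and the pen held upright, its nib inside the ring. It presses with about 4.1 N, so the plate should be about 2.8 mm down of its 6 mm; the hand-in gave no verdict.

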